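Press a new bronze hub bushing into the sprung deck of a sieve shaker

TASK

The sieve shaker's deck needs its new bronze hub bushing. Take the bright bronze bushing from the parts tray (not the dark worn one), enter it sleeve down in the bore at the middle of the deck, and press it square and fully home until its flange sits flush on the deck all round; the fit is tight and the deck gives on its springs, so press firmly but never drive the deck down onto its stops. Then let go, leaving the worn bushing and the wing nuts where they are.

Things in the scene. Friction and masses are not known exactly. Their poses are not given: they have to be found in the camera images.
- bushing: the new bushing, bright bronze, solid, 0.2 kg, upright in the tray. Origin: centre of the sleeve's lower end; z: its axis, up to the cap. Bottom up: sleeve 28 mm diameter, 26 mm long, its lowest 4 mm tapering to 23 mm; flange 44 mm diameter, 5 mm thick (z = 26 to 31 mm); closed cylindrical cap 26 mm diameter, 18 mm tall (z = 31 to 49 mm), the part to hold
- shoulder (a point): centre of the underside of the new bushing's flange (the face that must come down on the deck), 26 mm above the bushing's origin
- worn_bushing: the worn bushing, nearly black, same shape and size as the new one, origin likewise; also standing in the tray, 100 to 150 mm from the new one. Leave it alone
- bore_mouth (a point): centre of the bore in the deck's level top face, about 186 mm above the table; z up; moves with the deck. Bore 29 mm diameter, 32 mm deep, lined from 7 mm below the mouth by a spring-steel tolerance ring that grips the sleeve ever tighter as it goes down: 8 to 18 N are needed for the last millimetres, varying from start to start; it then holds by itself
- deck (a joint): how far the deck is pushed down on its springs, m: 0 at rest, positive is down; 5 N of downward push for each mm (the bushing's own weight adds 0.4 mm); it meets its stops at 0.006 (30 N). Pressing therefore lowers the bore by 2 to 4 mm while the bushing goes in; it springs back when let go
- tray: shallow blue plastic tray 150 x 220 mm, 14 mm high, fixed to the bench, floor 4 mm thick; origin under its centre, y along its long side. The bushings stand near its two ends
- wing_nut0: steel wing nut, 22 mm diameter, 48 mm over the wings, 22 mm high, lying near the tray's middle; origin under its centre
- wing_nut1: the other steel wing nut, likewise
- shaker: the sieve shaker: cream housing 280 x 260 mm, fixed; origin under its centre, below the bore. On six springs it carries the round cream deck, 220 mm diameter, top face about 186 mm up, with a 6 mm rim and three upright 8 mm clamp rods, 122 mm from the centre and 54 mm taller than the top face
Things that resemble listed ones, but are neither listed nor needed, are in the scene too. Of the things that look like the bushing, the middle-sized one is meant.

How it is judged:
By the outcome, as a careful person would: the job done as asked, in the order asked, and still so for the second after the job is handed in, with the robot touching nothing.
It also fails if it takes over 58 s, if anything falls off the work surface, if the arm or the gripper's body presses on something with over 40 N, if the wrist force passes 120 N, or if a joint passes its speed limit or range.

ROBOT

A 6-joint arm with a two-finger parallel gripper is mounted at the origin on the work surface. World frame = base frame: x ahead of the robot, y to its left, z up, the work surface at z = 0. Lengths are in m, angles in degrees, forces in N, time in s.
With the tool pointing down it reaches from about 0.325 to 0.85 m from the base axis. Payload 4.4 kg.
Tool frame: the origin (TCP) lies midway between the tips of the shut fingers; the grasp point (between the pads) lies 19 mm behind it (env.grip_depth is the distance from the TCP to the grasp point, in m); z points along the fingers, y is the line along which they close (so a half turn about z gives the same grasp; the last joint's range is limited). The gripper opens to 94 mm and grips with 3 to 60 N. Pads are 16 mm wide; open, the fingers measure 119 mm over their backs; the gripper's body (75 mm by 177 mm) begins 78 mm behind the grasp point.
Start: joints at [-78.467, 11.837, 88.321, -0, 79.842, -8.623], TCP at [0.198, -0.54, 0.205] pointing down, gripper open.
Joint ranges: [-156.59, 156.59], [-49.26, 127.26], [12.9, 141.05], [-63.56, 243.56], [4.71, 150.69], [-161.64, 161.64]. Speed limits (degrees/s): [159.86, 159.86, 180, 180, 180, 180].

INTERFACE

Orientations are given as a 3x3 rotation matrix whose columns are the frame's x, y, z axes.
In Python, from cell import env gives the robot as it stands.
- The arm moves only by the tool move_arm, never from a script. Its argument "rows" is a list that holds one entry, the list of rows, each a list of 5 numbers: the gripper command: -1 is shut, 1 is fully open, values between are in proportion, then the shift along the tool's x, y, z each as a share of 0.08 m, from -1 to 1, then the turn about the tool's z as a share of 360 degrees, from -1 to 1. In form: [[[fingers, x, y, z, spin], ...]]. A call has 1 to 10 rows; each row shifts and turns the commanded pose from where the row before left it, along the tool's axes as they then stand; what a row does not reach is not made up. A row lasts 1/10 s, in which the tool goes at most 50 mm and 8.59 degrees, less where a joint would pass 70% of its speed; a pose out of reach is approached as far as the arm can. A call with a number of a shift or a turn outside -1 to 1 is refused whole. A call with a gripper value outside its range is refused whole. The fingers move at their own pace and stop on an object; the grip force is fixed at half the most. Time passes only in rows, so rows that do not move let the fingers close. It gives the time, the measured TCP pose, the force, the opening and the grip force at its end, in the units of the state.
- env.get_state(): the state, without advancing time (a new reading comes with each control period).
- env.read_camera(name): name is "side" or "top"; returns a dict with "img" (400x640x3 uint8, blue, green, red), "depth" (400x640 float32, m along the optical axis (not along the pixel's ray), 0 where there is no reading), "fx", "fy", "cx", "cy" (pixels), "k1" (the pictures are not rectified: a ray, as slopes to the right and down, at radius r is drawn at 1 + k1 r^2 times it, then the intrinsics apply), "position" and "rotation" of the camera in the world. Camera axes: x right, y down, z forward; pixel columns grow to the right and rows downward; lengths in m; the calibration is good to about 2 mm. A picture is of the moment at which its call begins.
- env.hand_in(): hands the job in; it is judged then, once.
Trained networks look in a picture, given as the dict that the camera call returned (one of the last four; its "shot" number tells which), for a name from the list of things; names that differ only in an ending like _2 or _b are one class to them, and where a whole thing is asked for, a point or a joint stands for the part that bears it (a point fixed in the world has none). Each returns a list of dicts, best first, with "confidence" (0 to 1); they miss things now and then, are a little off and sometimes report something else, mostly with a low value. They report only what shows in the picture. A call takes as long as a camera call. They do not tell look-alikes from the thing itself.
- env.regions_of(label, picture): "pixels" (400x640 bool, what is visible of it) and "xy" ([column, row] in pixels, amid what is visible of it).
- env.tip_of(label, picture): "xy" ([column, row] in pixels: a listed point, or the origin of a listed thing).
The state is a dict: "time_s": time; "joints": joint angles; "qd": joint speeds; "effort": joint torques, N m; "tcp_pos": TCP position; "orientation": TCP orientation; "ft_force": force on the tool from outside, world axes, zero at the start; "torque": the same for the moment, N m; "opening": opening from 0.0 (shut) to 1.0 (fully open); "grasp_force": force on a finger pad.
Only numpy, scipy, OpenCV 4.12 (cv2) and the standard library are available. Lean on these libraries where they do the work, as an engineer would, in place of code of your own. Each camera call takes 0.05 s, during which the arm holds its last target. There are 200 camera calls.

## Working session

There is one attempt and no reset: what is moved stays moved. The work goes in short steps, Python scripts to look and compute and a tool call to move; the robot and the scene stay as the last step left them, time stands still between calls to the robot, and variables do not carry over. Pictures are saved under pics/ and viewed, at most 10 in all, crops included, and the job is handed in when it is done.

Besides the shell and the picture viewer there is one more tool, called after "Call:" by a JSON object that holds its "name" and its "arguments", one argument or row to a line. move_arm: Moves the arm, as the interface text tells. Shift numbers are shares of 0.08 m and turn numbers shares of 360 degrees, none past 1 either way. Its arguments: {"type":"object","properties":{"rows":{"type":"array","items":{"type":"array","items":{"type":"array","items":{"type":"number"}}}}},"required":["rows"]}

```bash
ls; mkdir -p pics
cat > h.py <<'E'
from cell import env
import numpy as np, cv2
def ray(c,px):
    px=np.atleast_2d(np.array(px,float)); d=(px-[c['cx'],c['cy']])/[c['fx'],c['fy']]
    u=d.copy()
    for _ in range(20): u=d/(1+c['k1']*(u**2).sum(1,keepdims=True))
    return np.c_[u,np.ones(len(u))]
def world(c,px,depth=None):
    px=np.atleast_2d(np.array(px,float)); r=ray(c,px)
    if depth is None: depth=c['depth'][px[:,1].round().astype(int),px[:,0].round().astype(int)]
    return (r*np.atleast_1d(depth)[:,None])@np.array(c['rotation']).T+np.array(c['position'])
def atz(c,px,z):
    r=ray(c,px)@np.array(c['rotation']).T; p=np.array(c['position'])
    return p+r*((z-p[2])/r[:,2])[:,None]
E
python3 - <<'E'
from h import *
s=env.get_state(); print(s['tcp_pos'],np.round(s['orientation'],3).tolist(),s['opening'],s['ft_force'])
for n in ['top','side']:
    c=env.read_camera(n); cv2.imwrite(f'pics/{n}0.png',c['img']); print(n,c['position'],np.round(c['rotation'],3).tolist(),c['fx'],c['k1'])
    for l in ['bushing','worn_bushing','bore_mouth','shoulder','tray','shaker']:
        for d in env.tip_of(l,c)[:4]: print(l,'tip',np.round(d['xy'],1),round(d['confidence'],2))
        if 'bush' in l:
            for d in env.regions_of(l,c)[:4]:
                v,u=np.nonzero(d['pixels']); w=world(c,np.c_[u,v]); w=w[c['depth'][v,u]>0]
                print(l,'reg',np.round(d['xy']),round(d['confidence'],2),len(u),np.round(np.percentile(w,[5,50,95],axis=0),3).tolist())
E
```

```text
pics
[ 0.19797233 -0.53899514  0.20430708] [[0.939, 0.345, -0.0], [0.345, -0.939, 0.002], [0.0, -0.002, -1.0]] 1.001206915357655 [-0.10633486 -0.36780363 -0.3319547 ]
top [0.46751784 0.0431944  1.01294048] [[0.001, -0.996, 0.084], [-1.0, -0.002, -0.011], [0.011, -0.084, -0.996]] 480.55658240951226 -0.10469115008505273
bushing tip [380.7 198.2] 0.85
bushing tip [392.  277.2] 0.74
bushing tip [408.8 124.9] 0.45
bushing reg [409. 123.] 0.73 147 [[0.7, -0.179, 0.017], [0.709, -0.166, 0.022], [0.722, -0.156, 0.034]]
bushing reg [382. 194.] 0.69 340 [[0.542, -0.12, 0.03], [0.559, -0.103, 0.036], [0.577, -0.088, 0.054]]
bushing reg [396. 276.] 0.56 636 [[0.365, -0.153, 0.036], [0.389, -0.127, 0.041], [0.41, -0.107, 0.064]]
worn_bushing tip [438.  211.7] 0.61
worn_bushing tip [406.2 201. ] 0.58
worn_bushing reg [442. 209.] 0.84 380 [[0.51, -0.247, 0.004], [0.528, -0.226, 0.036], [0.546, -0.211, 0.054]]
bore_mouth tip [234.4 218.4] 0.58
shoulder tip [382.3 194.6] 0.72
shoulder tip [408.3 123.7] 0.71
shoulder tip [396.5 277.6] 0.61
tray tip [404.8 201.5] 0.73
shaker tip [250.7 225.7] 0.8
side 
[... 327 characters left out ...]
0.037], [0.388, -0.125, 0.043], [0.41, -0.108, 0.066]]
bushing reg [326. 165.] 0.72 201 [[0.54, -0.12, 0.03], [0.556, -0.102, 0.038], [0.576, -0.089, 0.056]]
bushing reg [288. 132.] 0.52 71 [[0.699, -0.178, 0.02], [0.708, -0.166, 0.025], [0.72, -0.158, 0.035]]
worn_bushing tip [355.7 135.7] 0.68
worn_bushing reg [354. 131.] 0.49 194 [[0.51, -0.242, 0.012], [0.527, -0.224, 0.038], [0.546, -0.212, 0.055]]
worn_bushing reg [330. 142.] 0.31 66 [[0.582, -0.193, 0.003], [0.591, -0.177, 0.015], [0.6, -0.165, 0.024]]
bore_mouth tip [308.7 253.4] 0.6
shoulder tip [330.8 165.2] 0.64
shoulder tip [288.5 129.9] 0.6
shoulder tip [389.2 181.5] 0.52
tray tip [341.6 154.8] 0.71
shaker tip [310.5 268.9] 0.84
```

Run:
```python
from h import *
for n in ['top','side']:
    c=env.read_camera(n)
    v,u=np.mgrid[0:400,0:640]; uv=np.c_[u.ravel(),v.ravel()]; w=world(c,uv); ok=c['depth'].ravel()>0
    def near(x,y,r): return ok&(np.hypot(w[:,0]-x,w[:,1]-y)<r)
    for x,y in [(.559,-.103),(.528,-.226)]:
        m=near(x,y,.035)&(w[:,2]>.047); p=w[m]; print(n,'cap',len(p),np.median(p[:,2]),p.mean(0),(p.min(0)+p.max(0))/2,p.max(0)-p.min(0))
    b=[d['xy'] for d in env.tip_of('bore_mouth',c)]
    for q in b: print('bore',q,atz(c,q,.186))
    q0=atz(c,b[-1] if n=='side' else b[0],.186)[0]
    m=near(q0[0],q0[1],.06); print('deck z',np.percentile(w[m][:,2],[5,25,50,75,95]))
    m=near(*q0[:2],.02)&(w[:,2]<.18); print('hole px',m.sum(),atz(c,uv[m].mean(0),.186))
    cv2.imwrite(f'pics/{n}1.png',cv2.resize(c['img'],(800,500)))
```

```text
top cap 119 0.0520236153312178 [ 0.558536   -0.1047683   0.05207187] [ 0.55872392 -0.10543009  0.05140447] [0.02462946 0.02255793 0.00853606]
top cap 138 0.05187139663446927 [ 0.52855794 -0.22858476  0.05182669] [ 0.52851508 -0.22905661  0.05144194] [0.02442791 0.02559301 0.00829099]
bore [235.1, 220.3] [[0.49818235 0.17167958 0.186     ]]
deck z [0.16839032 0.18437127 0.18544799 0.18643917 0.18790455]
hole px 211 [[0.49653431 0.16962621 0.186     ]]
side cap 74 0.053773420451809384 [ 0.55693937 -0.10644618  0.05358178] [ 0.55711289 -0.10716639  0.05386401] [0.0251808  0.02580021 0.01073031]
side cap 71 0.05308731378765119 [ 0.52796174 -0.22939792  0.05318125] [ 0.52758138 -0.23007119  0.05289266] [0.0247578  0.02443579 0.01008973]
bore [308.0, 255.5] [[0.49447648 0.1690496  0.186     ]]
deck z [0.1715448  0.18569283 0.18679771 0.18780556 0.18919498]
hole px 131 [[0.49613979 0.16949396 0.186     ]]
```

View pics/top0.png

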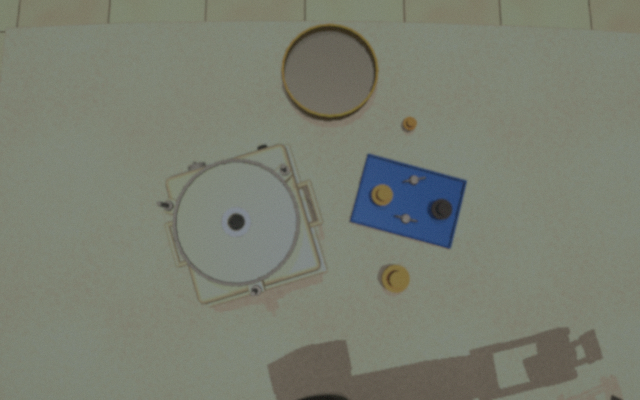

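View pics/side0.png

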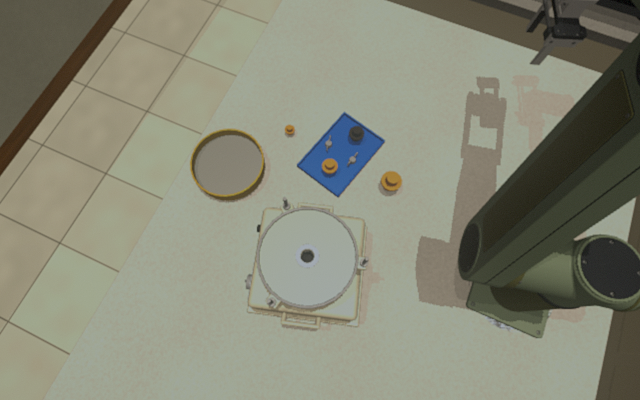

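Call:
{"name": "move_arm", "arguments": {
  "rows": [
    [[1, 0.469, -0.273, 0.08, 0], [1, 0.469, -0.273, 0.08, 0], [1, 0.469, -0.273, 0.08, 0], [1, 0.469, -0.273, 0.08, 0], [1, 0.469, -0.273, 0.08, 0], [1, 0.469, -0.273, 0.08, 0], [1, 0.469, -0.273, 0.08, 0], [1, 0.469, -0.273, 0.08, 0], [1, 0.469, -0.273, 0.08, 0], [1, 0.469, -0.273, 0.08, 0]]
  ]
}}

```text
time_s: 2.1
tcp_pos: [0.4761, -0.204, 0.1415]
orientation: [[0.939, 0.345, 0.001], [0.345, -0.939, -0.0], [0.0, 0.001, -1.0]]
ft_force: [0.9, -0.6, 0.1]
opening: 0.998
grasp_force: 0.0
```

Call:
{"name": "move_arm", "arguments": {
  "rows": [
    [[1, 0.469, -0.273, 0.08, 0], [1, 0.469, -0.273, 0.08, 0], [1, 0.469, -0.273, 0.08, 0], [1, 0, 0, 0, 0], [1, 0, 0, 0, 0]]
  ]
}}

```text
time_s: 2.6
tcp_pos: [0.5582, -0.1044, 0.1219]
orientation: [[0.938, 0.347, -0.001], [0.347, -0.938, -0.0], [-0.001, -0.0, -1.0]]
ft_force: [-0.2, -0.0, 0.1]
opening: 0.994
grasp_force: 0.0
```

Run:
```python
from h import *
s=env.get_state(); R=np.array(s['orientation']); print(s['time_s'],s['tcp_pos'],R.round(4).tolist(),s['joints'],s['ft_force'])
c=env.read_camera('side'); cv2.imwrite('pics/s2.png',cv2.resize(c['img'][80:260,220:460],(800,600)))
c=env.read_camera('top'); cv2.imwrite('pics/t2.png',cv2.resize(c['img'][120:300,290:530],(800,600)))
for t in [(.558,-.1055),(.4963,.1696)]: print(R.T@(np.array([*t,.037])-s['tcp_pos'])/.08)
```

```text
2.6 [ 0.55820085 -0.1044349   0.12188219] [[0.9379, 0.3469, -0.001], [0.3469, -0.9379, -0.0002], [-0.001, -0.0001, -1.0]] [-1.93081196e+01  1.56858246e+01  9.40184878e+01 -3.43142076e-02
  7.03456316e+01  5.04074058e+01] [-0.16299932 -0.00681959  0.07443039]
[-0.00587885  0.01174473  1.06103263]
[ 0.46355724 -3.48102751  1.06097157]
```

View pics/s2.png

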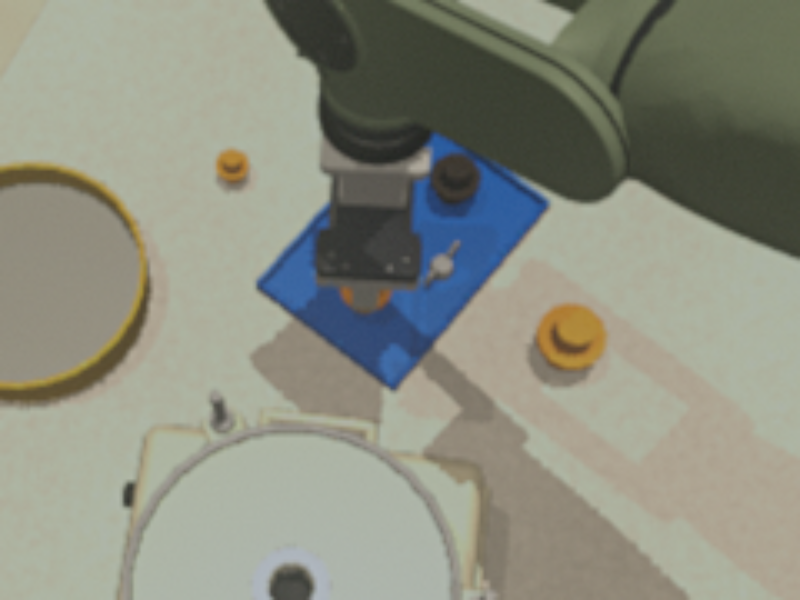

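The picture shows the gripper above the bright middle-sized bushing (crop about 365,290), with the worn one at (455,180) well clear.

Call:
{"name": "move_arm", "arguments": {
  "rows": [
    [[1, 0, 0.012, 0.4, 0], [1, 0, 0, 0.4, 0], [1, 0, 0, 0.15, 0], [1, 0, 0, 0.1, 0], [1, 0, 0, 0, 0], [1, 0, 0, 0, 0]]
  ]
}}

```text
time_s: 3.3
tcp_pos: [0.5595, -0.1068, 0.0396]
orientation: [[0.939, 0.344, 0.002], [0.344, -0.939, -0.001], [0.002, 0.002, -1.0]]
ft_force: [-0.5, -0.2, 0.5]
opening: 1.004
grasp_force: 0.0
```

Call:
{"name": "move_arm", "arguments": {
  "rows": [
    [[-1, 0, 0, 0, 0], [-1, 0, 0, 0, 0], [-1, 0, 0, 0, 0], [-1, 0, 0, 0, 0], [-1, 0, 0, 0, 0], [-1, 0, 0, 0, 0], [-1, 0, 0, 0, 0], [-1, 0, 0, 0, 0]]
  ]
}}

```text
time_s: 4.1
tcp_pos: [0.5585, -0.1061, 0.0382]
orientation: [[0.939, 0.345, -0.0], [0.345, -0.939, 0.0], [-0.0, -0.0, -1.0]]
ft_force: [-0.1, 0.0, -0.1]
opening: 0.358
grasp_force: 0.0
```

Call:
{"name": "move_arm", "arguments": {
  "rows": [
    [[-1, 0, 0, 0, 0], [-1, 0, 0, 0, 0], [-1, 0, 0, 0, 0], [-1, 0, 0, 0, 0]]
  ]
}}

```text
time_s: 4.5
tcp_pos: [0.5585, -0.1061, 0.0382]
orientation: [[0.939, 0.345, -0.0], [0.345, -0.939, -0.0], [-0.0, 0.0, -1.0]]
ft_force: [1.1, -0.2, -1.9]
opening: 0.272
grasp_force: 30.0
```

Call:
{"name": "move_arm", "arguments": {
  "rows": [
    [[-1, 0, 0, -0.1, 0], [-1, 0, 0, -0.4, 0], [-1, 0, 0, -0.6, 0], [-1, 0, 0, -0.6, 0], [-1, 0, 0, -0.6, 0], [-1, 0, 0, -0.6, 0], [-1, 0, 0, -0.2, 0], [-1, 0, 0, 0, 0], [-1, 0, 0, 0, 0]]
  ]
}}

```text
time_s: 5.4
tcp_pos: [0.5578, -0.1058, 0.2854]
orientation: [[0.939, 0.345, -0.001], [0.345, -0.939, 0.001], [-0.001, -0.001, -1.0]]
ft_force: [-0.1, 0.2, -2.3]
opening: 0.267
grasp_force: 30.0
```

Run:
```python
from h import *
s=env.get_state(); R=np.array(s['orientation']); print(s['time_s'],s['tcp_pos'],R.round(4).tolist(),s['ft_force'],s['opening'])
print(R.T@(np.array([.4963,.1696,.26])-s['tcp_pos'])/.08)
```

```text
5.4 [ 0.55780278 -0.10579069  0.28540113] [[0.9387, 0.3446, -0.0014], [0.3446, -0.9387, 0.0006], [-0.0011, -0.001, -1.0]] [-0.12121814  0.21683534 -2.27722377] 0.26734522519674997
[ 0.46496642 -3.49613058  0.32051185]
```

Call:
{"name": "move_arm", "arguments": {
  "rows": [
    [[-1, 0.058, -0.437, 0, 0], [-1, 0.058, -0.437, 0, 0], [-1, 0.058, -0.437, 0, 0], [-1, 0.058, -0.437, 0, 0], [-1, 0.058, -0.437, 0, 0], [-1, 0.058, -0.437, 0, 0], [-1, 0.058, -0.437, 0, 0], [-1, 0.058, -0.437, 0, 0], [-1, 0, 0, 0.3, 0], [-1, 0, 0, 0.2, 0]]
  ]
}}

```text
time_s: 6.4
tcp_pos: [0.4943, 0.1702, 0.2421]
orientation: [[0.938, 0.347, -0.006], [0.347, -0.938, -0.001], [-0.006, -0.001, -1.0]]
ft_force: [-0.1, -1.1, -1.6]
opening: 0.27
grasp_force: 30.0
```

Call:
{"name": "move_arm", "arguments": {
  "rows": [
    [[-1, 0, 0, 0, 0], [-1, 0, 0, 0, 0]]
  ]
}}

```text
time_s: 6.6
tcp_pos: [0.4956, 0.169, 0.2441]
orientation: [[0.939, 0.344, -0.005], [0.344, -0.939, -0.001], [-0.005, -0.001, -1.0]]
ft_force: [0.3, -0.3, -1.3]
opening: 0.271
grasp_force: 30.0
```

Run:
```python
from h import *
s=env.get_state(); R=np.array(s['orientation']); print(s['time_s'],s['tcp_pos'],R.round(4).tolist(),s['ft_force'],s['torque'],s['opening'])
ims=[]
for n in ['top','side']:
    c=env.read_camera(n); 
    for l in ['bore_mouth','shoulder','bushing']:
        for d in env.tip_of(l,c)[:4]: print(n,l,np.round(d['xy'],1),round(d['confidence'],2),atz(c,d['xy'],.186 if l[1]=='o' else s['tcp_pos'][2]-(.008 if l[0]=='s' else .034)).round(4))
    u,v=np.array(env.tip_of('bore_mouth',c)[0]['xy']).astype(int) if env.tip_of('bore_mouth',c) else ((236,221) if n=='top' else (308,255))
    ims.append(cv2.resize(c['img'][v-50:v+50,u-65:u+65],(400,308),interpolation=cv2.INTER_CUBIC)); 
cv2.imwrite('pics/h3.png',np.hstack(ims))
```

```text
6.6 [0.49560738 0.16899106 0.24411116] [[0.9388, 0.3445, -0.0046], [0.3445, -0.9388, -0.0007], [-0.0046, -0.0009, -1.0]] [ 0.27432652 -0.28787996 -1.29544189] [0.03755353 0.01888753 0.00304371] 0.27062267122649913
top bore_mouth [235.9 219.5] 0.93 [[0.4996 0.1703 0.186 ]]
top shoulder [393.3 277.4] 0.71 [[ 0.4046 -0.0917  0.2361]]
top shoulder [406.6 124.1] 0.65 [[ 0.6561 -0.1171  0.2361]]
top bushing [393.  274.9] 0.96 [[ 0.4066 -0.0958  0.2101]]
top bushing [410.2 124.7] 0.67 [[ 0.6614 -0.1287  0.2101]]
side bore_mouth [308.7 254.3] 0.87 [[0.4942 0.1661 0.186 ]]
side shoulder [289.1 127.9] 0.55 [[ 0.6489 -0.0702  0.2361]]
side bushing [287.3 132.2] 0.59 [[ 0.6557 -0.0706  0.2101]]
```

View pics/h3.png

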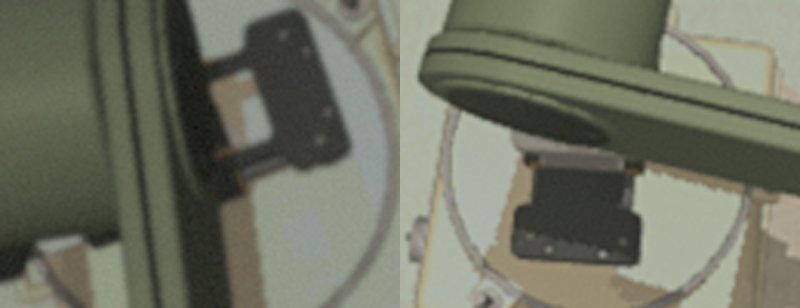

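Call:
{"name": "move_arm", "arguments": {
  "rows": [
    [[-1, 0.018, -0.005, 0.1, 0], [-1, 0, 0, 0.1, 0], [-1, 0, 0, 0.05, 0], [-1, 0, 0, 0, 0], [-1, 0, 0, 0, 0]]
  ]
}}

```text
time_s: 7.7
tcp_pos: [0.498, 0.1701, 0.2259]
orientation: [[0.939, 0.345, -0.001], [0.345, -0.939, -0.0], [-0.001, -0.0, -1.0]]
ft_force: [-0.3, 0.7, -1.8]
opening: 0.266
grasp_force: 30.0
```

Call:
{"name": "move_arm", "arguments": {
  "rows": [
    [[-1, 0, 0, 0.02, 0], [-1, 0, 0, 0.02, 0], [-1, 0, 0, 0, 0]]
  ]
}}

```text
time_s: 8.0
tcp_pos: [0.4981, 0.1701, 0.223]
orientation: [[0.939, 0.345, -0.0], [0.345, -0.939, 0.0], [-0.0, -0.0, -1.0]]
ft_force: [-0.3, -1.1, -2.1]
opening: 0.268
grasp_force: 30.0
```

Call:
{"name": "move_arm", "arguments": {
  "rows": [
    [[-1, -0.012, 0, 0.02, 0], [-1, 0, 0, 0.02, 0], [-1, 0, 0, 0.01, 0], [-1, 0, 0, 0, 0], [-1, 0, 0, 0, 0]]
  ]
}}

```text
time_s: 8.5
tcp_pos: [0.4973, 0.1698, 0.219]
orientation: [[0.939, 0.345, -0.0], [0.345, -0.939, -0.0], [-0.0, -0.0, -1.0]]
ft_force: [0.2, -0.6, -2.2]
opening: 0.268
grasp_force: 30.0
```

Call:
{"name": "move_arm", "arguments": {
  "rows": [
    [[-1, 0, 0, 0.012, 0], [-1, 0, 0, 0.012, 0], [-1, 0, 0, 0, 0]]
  ]
}}

```text
time_s: 8.8
tcp_pos: [0.4972, 0.1698, 0.2169]
orientation: [[0.939, 0.345, -0.0], [0.345, -0.939, -0.0], [-0.0, -0.0, -1.0]]
ft_force: [-0.5, 0.8, -2.2]
opening: 0.268
grasp_force: 30.0
```

Call:
{"name": "move_arm", "arguments": {
  "rows": [
    [[-1, 0, 0, 0.012, 0], [-1, 0, 0, 0.012, 0], [-1, 0, 0, 0, 0]]
  ]
}}

```text
time_s: 9.1
tcp_pos: [0.4972, 0.1698, 0.215]
orientation: [[0.939, 0.345, -0.0], [0.345, -0.939, -0.0], [-0.0, -0.0, -1.0]]
ft_force: [0.3, -0.4, -2.6]
opening: 0.265
grasp_force: 30.0
```

Call:
{"name": "move_arm", "arguments": {
  "rows": [
    [[-1, 0, 0, 0.012, 0], [-1, 0, 0, 0.012, 0], [-1, 0, 0, 0, 0]]
  ]
}}

```text
time_s: 9.4
tcp_pos: [0.4972, 0.1698, 0.2131]
orientation: [[0.939, 0.345, -0.0], [0.345, -0.939, -0.0], [-0.0, -0.0, -1.0]]
ft_force: [-0.8, -0.1, -2.6]
opening: 0.267
grasp_force: 30.0
```

Call:
{"name": "move_arm", "arguments": {
  "rows": [
    [[-1, 0, 0, 0.025, 0], [-1, 0, 0, 0.025, 0], [-1, 0, 0, 0, 0]]
  ]
}}

```text
time_s: 9.7
tcp_pos: [0.497, 0.1697, 0.2088]
orientation: [[0.939, 0.345, -0.001], [0.345, -0.939, -0.0], [-0.001, -0.0, -1.0]]
ft_force: [1.2, 0.3, -1.8]
opening: 0.268
grasp_force: 30.0
```

Call:
{"name": "move_arm", "arguments": {
  "rows": [
    [[-1, 0, 0, 0.025, 0], [-1, 0, 0, 0.025, 0], [-1, 0, 0, 0, 0]]
  ]
}}

```text
time_s: 10.0
tcp_pos: [0.4971, 0.1697, 0.2048]
orientation: [[0.939, 0.345, -0.001], [0.345, -0.939, -0.0], [-0.001, -0.0, -1.0]]
ft_force: [-0.6, 0.6, -1.6]
opening: 0.267
grasp_force: 30.0
```

Call:
{"name": "move_arm", "arguments": {
  "rows": [
    [[-1, 0, 0, 0.025, 0], [-1, 0, 0, 0.025, 0], [-1, 0, 0, 0, 0]]
  ]
}}

```text
time_s: 10.3
tcp_pos: [0.4973, 0.1697, 0.2011]
orientation: [[0.939, 0.345, -0.0], [0.345, -0.939, -0.0], [-0.0, 0.0, -1.0]]
ft_force: [-0.6, -0.3, -2.1]
opening: 0.267
grasp_force: 30.0
```

Call:
{"name": "move_arm", "arguments": {
  "rows": [
    [[-1, 0, 0, 0.0125, 0], [-1, 0, 0, 0.0125, 0], [-1, 0, 0, 0, 0]]
  ]
}}

```text
time_s: 10.6
tcp_pos: [0.4974, 0.1697, 0.1995]
orientation: [[0.939, 0.345, 0.0], [0.345, -0.939, -0.0], [0.0, 0.0, -1.0]]
ft_force: [0.3, -1.6, 0.2]
opening: 0.267
grasp_force: 30.0
```

Call:
{"name": "move_arm", "arguments": {
  "rows": [
    [[-1, 0, 0, 0.0125, 0], [-1, 0, 0, 0.0125, 0], [-1, 0, 0, 0, 0]]
  ]
}}

```text
time_s: 10.9
tcp_pos: [0.4976, 0.1697, 0.1976]
orientation: [[0.939, 0.345, 0.001], [0.345, -0.939, -0.0], [0.001, 0.0, -1.0]]
ft_force: [0.0, -1.9, 3.4]
opening: 0.271
grasp_force: 30.0
```

Call:
{"name": "move_arm", "arguments": {
  "rows": [
    [[-1, 0, 0, 0.0125, 0], [-1, 0, 0, 0, 0], [-1, 0, 0, 0, 0]]
  ]
}}

```text
time_s: 11.2
tcp_pos: [0.4976, 0.1698, 0.1966]
orientation: [[0.939, 0.345, 0.001], [0.345, -0.939, -0.0], [0.001, 0.0, -1.0]]
ft_force: [-0.5, -0.7, 4.2]
opening: 0.27
grasp_force: 30.0
```

Call:
{"name": "move_arm", "arguments": {
  "rows": [
    [[-1, 0, 0, 0.0125, 0], [-1, 0, 0, 0.0125, 0], [-1, 0, 0, 0, 0]]
  ]
}}

```text
time_s: 11.5
tcp_pos: [0.4976, 0.1698, 0.1947]
orientation: [[0.939, 0.345, 0.001], [0.345, -0.939, 0.0], [0.001, 0.0, -1.0]]
ft_force: [-0.7, -2.2, 5.0]
opening: 0.269
grasp_force: 30.0
```

Call:
{"name": "move_arm", "arguments": {
  "rows": [
    [[-1, 0, 0, 0.0125, 0], [-1, 0, 0, 0, 0], [-1, 0, 0, 0, 0]]
  ]
}}

```text
time_s: 11.8
tcp_pos: [0.4977, 0.1698, 0.1939]
orientation: [[0.939, 0.345, 0.001], [0.345, -0.939, 0.0], [0.001, 0.0, -1.0]]
ft_force: [-2.2, -1.4, 6.4]
opening: 0.27
grasp_force: 30.0
```

Call:
{"name": "move_arm", "arguments": {
  "rows": [
    [[-1, 0, 0, 0.0125, 0], [-1, 0, 0, 0, 0], [-1, 0, 0, 0, 0]]
  ]
}}

```text
time_s: 12.1
tcp_pos: [0.4978, 0.1698, 0.1932]
orientation: [[0.939, 0.345, 0.001], [0.345, -0.939, 0.0], [0.001, 0.0, -1.0]]
ft_force: [-1.1, -2.4, 6.7]
opening: 0.268
grasp_force: 30.0
```

Call:
{"name": "move_arm", "arguments": {
  "rows": [
    [[-1, 0, 0, 0.0125, 0], [-1, 0, 0, 0, 0], [-1, 0, 0, 0, 0]]
  ]
}}

```text
time_s: 12.4
tcp_pos: [0.4978, 0.1698, 0.1924]
orientation: [[0.939, 0.345, 0.001], [0.345, -0.939, 0.0], [0.001, 0.0, -1.0]]
ft_force: [-1.5, -2.1, 7.6]
opening: 0.268
grasp_force: 30.0
```

Call:
{"name": "move_arm", "arguments": {
  "rows": [
    [[-1, 0, 0, 0.0125, 0], [-1, 0, 0, 0, 0], [-1, 0, 0, 0, 0]]
  ]
}}

```text
time_s: 12.7
tcp_pos: [0.4978, 0.1698, 0.1919]
orientation: [[0.939, 0.345, 0.002], [0.345, -0.939, 0.0], [0.001, 0.0, -1.0]]
ft_force: [-2.9, -2.9, 10.9]
opening: 0.268
grasp_force: 30.0
```

Call:
{"name": "move_arm", "arguments": {
  "rows": [
    [[-1, 0, 0, 0.0125, 0], [-1, 0, 0, 0, 0], [-1, 0, 0, 0, 0]]
  ]
}}

```text
time_s: 13.0
tcp_pos: [0.4979, 0.1698, 0.1915]
orientation: [[0.939, 0.345, 0.002], [0.345, -0.939, 0.0], [0.002, 0.001, -1.0]]
ft_force: [-3.9, -3.2, 12.9]
opening: 0.27
grasp_force: 30.0
```

Call:
{"name": "move_arm", "arguments": {
  "rows": [
    [[-1, 0, 0, 0.0125, 0], [-1, 0, 0, 0, 0], [-1, 0, 0, 0, 0]]
  ]
}}

```text
time_s: 13.3
tcp_pos: [0.4979, 0.1698, 0.191]
orientation: [[0.939, 0.345, 0.002], [0.345, -0.939, 0.0], [0.002, 0.001, -1.0]]
ft_force: [-4.7, -2.4, 13.6]
opening: 0.271
grasp_force: 30.0
```

Call:
{"name": "move_arm", "arguments": {
  "rows": [
    [[-1, 0, 0, 0.0125, 0], [-1, 0, 0, 0, 0], [-1, 0, 0, 0, 0]]
  ]
}}

```text
time_s: 13.6
tcp_pos: [0.4979, 0.1698, 0.1905]
orientation: [[0.939, 0.345, 0.002], [0.345, -0.939, -0.0], [0.002, 0.001, -1.0]]
ft_force: [-6.1, -3.2, 17.5]
opening: 0.266
grasp_force: 30.0
```

Call:
{"name": "move_arm", "arguments": {
  "rows": [
    [[-1, -0.01, 0, 0, 0], [-1, 0, 0, 0, 0], [-1, 0, 0, 0, 0]]
  ]
}}

```text
time_s: 13.9
tcp_pos: [0.4978, 0.1697, 0.1907]
orientation: [[0.939, 0.345, 0.004], [0.345, -0.939, 0.001], [0.004, 0.001, -1.0]]
ft_force: [-4.4, -2.7, 16.0]
opening: 0.27
grasp_force: 30.0
```

Call:
{"name": "move_arm", "arguments": {
  "rows": [
    [[-1, -0.005, 0, 0.0125, 0], [-1, 0, 0, 0, 0], [-1, 0, 0, 0, 0]]
  ]
}}

```text
time_s: 14.2
tcp_pos: [0.4978, 0.1697, 0.1903]
orientation: [[0.939, 0.345, 0.005], [0.345, -0.939, 0.001], [0.005, 0.001, -1.0]]
ft_force: [-4.4, -2.5, 17.9]
opening: 0.27
grasp_force: 30.0
```

Run:
```python
from h import *
F=[];P=[];T=[]
for i in range(6):
    c=env.read_camera('side' if i%2 else 'top'); s=env.get_state(); F.append(s['ft_force']);P.append(s['tcp_pos']);T.append(s['torque'])
print(s['time_s'],np.mean(F,0),np.mean(P,0),np.mean(T,0),np.array(s['orientation']).round(4).tolist())
```

```text
14.5 [-4.40866226 -2.35910442 17.78314816] [0.4978394  0.16975147 0.19026782] [-0.38166568  0.91813052 -0.00372058] [[0.9387, 0.3446, 0.0048], [0.3446, -0.9387, 0.0009], [0.0048, 0.0008, -1.0]]
```

Call:
{"name": "move_arm", "arguments": {
  "rows": [
    [[-1, 0, 0, -0.025, 0], [-1, 0, 0, -0.025, 0], [-1, 0, 0, -0.0125, 0], [-1, 0, 0, 0, 0]]
  ]
}}

```text
time_s: 14.9
tcp_pos: [0.4976, 0.1697, 0.1927]
orientation: [[0.939, 0.344, 0.004], [0.344, -0.939, 0.001], [0.004, 0.0, -1.0]]
ft_force: [1.3, -1.5, 6.4]
opening: 0.27
grasp_force: 30.0
```

Call:
{"name": "move_arm", "arguments": {
  "rows": [
    [[-1, 0, 0, -0.02, 0], [-1, 0, 0, 0, 0], [0, 0, 0, 0, 0], [0, 0, 0, 0, 0], [0, 0, 0, 0, 0], [0, 0, 0, 0, 0]]
  ]
}}

```text
time_s: 15.5
tcp_pos: [0.4955, 0.1694, 0.1921]
orientation: [[0.939, 0.345, -0.002], [0.345, -0.939, -0.0], [-0.002, -0.001, -1.0]]
ft_force: [-0.6, -0.5, -0.4]
opening: 0.5
grasp_force: 0.0
```

Call:
{"name": "move_arm", "arguments": {
  "rows": [
    [[0, 0, 0, -0.1, 0], [0, 0, 0, -0.3, 0], [-1, 0, 0, -0.2, 0], [-1, 0, 0, 0, 0], [-1, 0, 0, 0, 0], [-1, 0, 0, 0, 0], [-1, 0, 0, 0, 0], [-1, 0, 0, 0, 0], [-1, 0, 0, 0, 0], [-1, 0, 0, 0, 0]]
  ]
}}

```text
time_s: 16.5
tcp_pos: [0.496, 0.1694, 0.2406]
orientation: [[0.939, 0.345, -0.001], [0.345, -0.939, -0.0], [-0.001, -0.0, -1.0]]
ft_force: [0.4, 0.4, -0.4]
opening: 0.005
grasp_force: 0.0
```

Run:
```python
from h import *
s=env.get_state(); print(s['time_s'],s['tcp_pos'],s['opening'],s['ft_force'],np.array(s['orientation']).round(4).tolist())
ims=[]
for n,(u,v) in [('top',(236,221)),('side',(308,255))]:
    c=env.read_camera(n); ims.append(cv2.resize(c['img'][v-50:v+50,u-65:u+65],(400,308),interpolation=cv2.INTER_CUBIC))
cv2.imwrite('pics/h4.png',np.hstack(ims))
```

```text
16.5 [0.49602297 0.16935388 0.24059466] 0.005149708533082665 [ 0.38177058  0.38239225 -0.37933558] [[0.9388, 0.3446, -0.0006], [0.3446, -0.9388, -0.0001], [-0.0006, -0.0001, -1.0]]
```

View pics/h4.png

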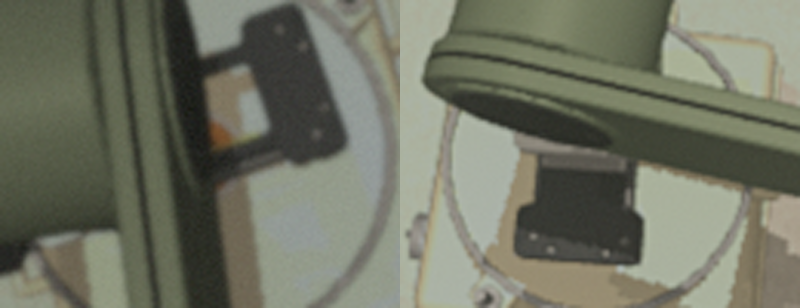

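Call:
{"name": "move_arm", "arguments": {
  "rows": [
    [[-1, 0.012, 0, 0.15, 0], [-1, 0, 0, 0.15, 0], [-1, 0, 0, 0.05, 0], [-1, 0, 0, 0, 0], [-1, 0, 0, 0, 0]]
  ]
}}

```text
time_s: 17.1
tcp_pos: [0.497, 0.1697, 0.2126]
orientation: [[0.939, 0.345, -0.0], [0.345, -0.939, -0.0], [-0.0, -0.0, -1.0]]
ft_force: [0.8, -0.4, 0.1]
opening: 0.002
grasp_force: 0.0
```

Call:
{"name": "move_arm", "arguments": {
  "rows": [
    [[-1, 0, 0, 0.0125, 0], [-1, 0, 0, 0, 0], [-1, 0, 0, 0, 0]]
  ]
}}

```text
time_s: 17.4
tcp_pos: [0.4973, 0.1698, 0.2122]
orientation: [[0.939, 0.345, 0.001], [0.345, -0.939, 0.0], [0.001, 0.0, -1.0]]
ft_force: [0.1, 0.3, -0.0]
opening: 0.003
grasp_force: 0.0
```

Call:
{"name": "move_arm", "arguments": {
  "rows": [
    [[-1, 0, 0, 0.0125, 0], [-1, 0, 0, 0, 0], [-1, 0, 0, 0, 0]]
  ]
}}

```text
time_s: 17.7
tcp_pos: [0.4971, 0.1697, 0.2109]
orientation: [[0.939, 0.345, 0.0], [0.345, -0.939, 0.0], [0.0, -0.0, -1.0]]
ft_force: [-0.7, -0.0, -0.3]
opening: 0.006
grasp_force: 0.0
```

Call:
{"name": "move_arm", "arguments": {
  "rows": [
    [[-1, 0, 0, 0.0125, 0], [-1, 0, 0, 0, 0], [-1, 0, 0, 0, 0]]
  ]
}}

```text
time_s: 18.0
tcp_pos: [0.497, 0.1697, 0.2098]
orientation: [[0.939, 0.345, -0.0], [0.345, -0.939, -0.0], [-0.0, -0.0, -1.0]]
ft_force: [0.9, -0.7, -0.4]
opening: 0.006
grasp_force: 0.0
```

Call:
{"name": "move_arm", "arguments": {
  "rows": [
    [[-1, 0, 0, 0.0125, 0], [-1, 0, 0, 0, 0], [-1, 0, 0, 0, 0]]
  ]
}}

```text
time_s: 18.3
tcp_pos: [0.4972, 0.1697, 0.2091]
orientation: [[0.939, 0.345, 0.0], [0.345, -0.939, 0.0], [0.0, 0.0, -1.0]]
ft_force: [0.6, 0.1, 1.8]
opening: 0.008
grasp_force: 0.4
```

Call:
{"name": "move_arm", "arguments": {
  "rows": [
    [[-1, 0, 0, 0.0125, 0], [-1, 0, 0, 0, 0], [-1, 0, 0, 0, 0]]
  ]
}}

```text
time_s: 18.6
tcp_pos: [0.4973, 0.1697, 0.2084]
orientation: [[0.939, 0.345, 0.001], [0.345, -0.939, -0.0], [0.001, 0.0, -1.0]]
ft_force: [-0.7, -1.0, 3.9]
opening: 0.004
grasp_force: 1.9
```

Call:
{"name": "move_arm", "arguments": {
  "rows": [
    [[-1, 0, 0, 0.0125, 0], [-1, 0, 0, 0, 0], [-1, 0, 0, 0, 0]]
  ]
}}

```text
time_s: 18.9
tcp_pos: [0.4974, 0.1697, 0.2078]
orientation: [[0.939, 0.345, 0.001], [0.345, -0.939, -0.0], [0.001, 0.0, -1.0]]
ft_force: [-1.8, -1.0, 6.1]
opening: 0.007
grasp_force: 3.1
```

Call:
{"name": "move_arm", "arguments": {
  "rows": [
    [[-1, 0, 0, 0.0125, 0], [-1, 0, 0, 0, 0], [-1, 0, 0, 0, 0]]
  ]
}}

```text
time_s: 19.2
tcp_pos: [0.4975, 0.1696, 0.2074]
orientation: [[0.939, 0.345, 0.001], [0.345, -0.939, -0.0], [0.001, 0.001, -1.0]]
ft_force: [-2.5, -1.2, 9.0]
opening: 0.005
grasp_force: 4.2
```

Call:
{"name": "move_arm", "arguments": {
  "rows": [
    [[-1, -0.003, 0, 0.0125, 0], [-1, -0.003, 0, 0.0125, 0], [-1, 0, 0, 0, 0], [-1, 0, 0, 0, 0]]
  ]
}}

```text
time_s: 19.6
tcp_pos: [0.4975, 0.1695, 0.2065]
orientation: [[0.939, 0.345, 0.003], [0.345, -0.939, -0.0], [0.003, 0.001, -1.0]]
ft_force: [-3.5, -1.2, 12.0]
opening: 0.006
grasp_force: 6.1
```

Call:
{"name": "move_arm", "arguments": {
  "rows": [
    [[-1, -0.003, 0, 0.0125, 0], [-1, 0, 0, 0, 0], [-1, 0, 0, 0, 0]]
  ]
}}

```text
time_s: 19.9
tcp_pos: [0.4976, 0.1695, 0.2061]
orientation: [[0.939, 0.345, 0.004], [0.345, -0.939, 0.0], [0.003, 0.001, -1.0]]
ft_force: [-3.1, -1.4, 13.9]
opening: 0.002
grasp_force: 7.0
```

Call:
{"name": "move_arm", "arguments": {
  "rows": [
    [[-1, -0.003, 0, 0.0125, 0], [-1, 0, 0, 0, 0], [-1, 0, 0, 0, 0]]
  ]
}}

```text
time_s: 20.2
tcp_pos: [0.4975, 0.1694, 0.2056]
orientation: [[0.939, 0.345, 0.004], [0.345, -0.939, 0.0], [0.004, 0.001, -1.0]]
ft_force: [-3.7, -2.2, 17.1]
opening: 0.005
grasp_force: 8.0
```

Call:
{"name": "move_arm", "arguments": {
  "rows": [
    [[-1, -0.003, 0, 0.0125, 0], [-1, 0, 0, 0, 0], [-1, 0, 0, 0, 0]]
  ]
}}

```text
time_s: 20.5
tcp_pos: [0.4975, 0.1694, 0.2052]
orientation: [[0.939, 0.345, 0.005], [0.345, -0.939, 0.0], [0.005, 0.001, -1.0]]
ft_force: [-5.2, -1.7, 17.7]
opening: 0.005
grasp_force: 9.0
```

Call:
{"name": "move_arm", "arguments": {
  "rows": [
    [[-1, -0.003, 0, 0.0125, 0], [-1, 0, 0, 0, 0], [-1, 0, 0, 0, 0]]
  ]
}}

```text
time_s: 20.8
tcp_pos: [0.4975, 0.1694, 0.2048]
orientation: [[0.939, 0.345, 0.005], [0.345, -0.939, 0.0], [0.005, 0.001, -1.0]]
ft_force: [-5.2, -2.7, 20.0]
opening: 0.006
grasp_force: 10.0
```

Call:
{"name": "move_arm", "arguments": {
  "rows": [
    [[-1, -0.003, 0, 0.0125, 0], [-1, 0, 0, 0, 0], [-1, 0, 0, 0, 0]]
  ]
}}

```text
time_s: 21.1
tcp_pos: [0.4975, 0.1694, 0.2044]
orientation: [[0.939, 0.345, 0.006], [0.345, -0.939, 0.001], [0.006, 0.002, -1.0]]
ft_force: [-6.2, -1.2, 21.6]
opening: 0.006
grasp_force: 11.0
```

Call:
{"name": "move_arm", "arguments": {
  "rows": [
    [[-1, 0.005, 0, -0.03, 0], [-1, 0.005, 0, -0.03, 0], [-1, 0, 0, 0, 0], [-1, 0, 0, 0, 0]]
  ]
}}

```text
time_s: 21.5
tcp_pos: [0.4975, 0.1694, 0.2065]
orientation: [[0.939, 0.345, 0.004], [0.345, -0.939, 0.0], [0.004, 0.001, -1.0]]
ft_force: [-3.3, -1.6, 12.0]
opening: 0.002
grasp_force: 6.0
```

Call:
{"name": "move_arm", "arguments": {
  "rows": [
    [[-1, 0.005, 0, -0.03, 0], [-1, 0, 0, 0, 0], [-1, 0, 0, 0, 0]]
  ]
}}

```text
time_s: 21.8
tcp_pos: [0.4974, 0.1694, 0.2074]
orientation: [[0.939, 0.345, 0.002], [0.345, -0.939, -0.0], [0.002, 0.001, -1.0]]
ft_force: [-1.0, -1.5, 7.5]
opening: 0.0
grasp_force: 3.6
```

Call:
{"name": "move_arm", "arguments": {
  "rows": [
    [[-1, 0.003, 0, -0.015, 0], [-1, 0, 0, 0, 0], [-1, 0, 0, 0, 0]]
  ]
}}

```text
time_s: 22.1
tcp_pos: [0.4974, 0.1694, 0.2078]
orientation: [[0.939, 0.345, 0.001], [0.345, -0.939, -0.0], [0.001, 0.001, -1.0]]
ft_force: [-0.0, -2.0, 5.0]
opening: 0.004
grasp_force: 2.8
```

Call:
{"name": "move_arm", "arguments": {
  "rows": [
    [[-1, 0, 0, -0.1, 0], [-1, 0, 0, -0.4, 0], [-1, 0, 0, -0.6, 0], [-1, 0, 0.4, -0.2, 0], [-1, 0, 0.6, 0, 0], [-1, 0, 0.6, 0, 0], [-1, 0, 0.6, 0, 0], [-1, 0, 0.6, 0, 0], [-1, 0, 0.6, 0, 0], [-1, 0, 0, 0, 0]]
  ]
}}

```text
time_s: 23.1
tcp_pos: [0.5912, -0.0911, 0.3094]
orientation: [[0.941, 0.338, -0.002], [0.338, -0.941, -0.001], [-0.002, 0.0, -1.0]]
ft_force: [0.3, 0.3, -0.7]
opening: 0.002
grasp_force: 0.0
```

Run:
```python
from h import *
s=env.get_state(); print(s['time_s'],s['tcp_pos'],s['ft_force'])
v,u=np.mgrid[0:400,0:640]; uv=np.c_[u.ravel(),v.ravel()]; ims=[]
for n,(a,b) in [('top',(236,221)),('side',(308,255))]:
    D=[]
    for _ in range(8): c=env.read_camera(n); D.append(c['depth'])
    D=np.array(D); c['depth']=np.median(D,0); w=world(c,uv); ok=(D.min(0)>0).ravel()
    d=np.hypot(w[:,0]-.4965,w[:,1]-.1696)
    deck=w[ok&(d>.035)&(d<.08)&(abs(w[:,2]-.187)<.006)]
    A=np.c_[deck[:,:2],np.ones(len(deck))]; k=np.linalg.lstsq(A,deck[:,2],rcond=None)[0]
    h=w[:,2]-np.c_[w[:,:2],np.ones(len(w))]@k
    cap=ok&(d<.013)&(h>.018); fl=ok&(d<.023)&(h>.002)&(h<.010)
    for nm,m in (('cap',cap),('flange',fl)): print(n,nm,m.sum(),'h',np.median(h[m]),w[m].mean(0))
    # cap tilt
    ims.append(cv2.resize(c['img'][b-50:b+50,a-65:a+65],(400,308),interpolation=cv2.INTER_CUBIC))
cv2.imwrite('pics/h5.png',np.hstack(ims))
```

```text
23.1 [ 0.59122104 -0.09106229  0.30943778] [ 0.28370053  0.29018588 -0.70988918]
top cap 178 h 0.02304060703333509 [0.49643871 0.16987877 0.20816393]
top flange 306 h 0.0051182908514420256 [0.49657126 0.16897065 0.19020409]
side cap 115 h 0.022966599692936435 [0.49653824 0.16963857 0.20939843]
side flange 190 h 0.005123580347523873 [0.49499311 0.17048194 0.1915569 ]
```

View pics/h5.png

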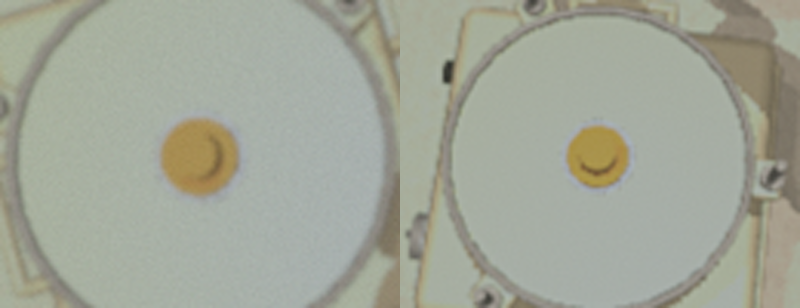

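The picture shows the bushing seated at the deck's centre (crop about 200,157 and 597,157). The cap stands 23.0 mm and the flange 5.1 mm above the deck, so it is flush.

```bash
python3 -c "
from cell import env; print(env.hand_in())"
```

```text
the job is handed in; nothing more can be done
None
```

The new bronze bushing is pressed fully home with its flange flush on the deck, and the arm is clear. I kept off the worn bushing and wing nuts and never pressed the deck to its stops; the job is handed in, with no verdict returned.

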